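# Pack the cheese samples and line up the next wheel for coring

### The job

Turn the sampling bench round for the next core. Unscrew the lid of the round transport pot all the way and swing it well aside, stand every sample jar on the bench upright inside the pot, then swing the lid back over the pot and screw it fully down. Also slide the carrier board, so that the dark mark on its cheese sits right under the tip of the fixed coring bit, and leave everything else on the bench where it is.

Things in the scene. Friction and masses are not known exactly. Their poses are not given: they have to be found in the camera images.
- pot_floor (a point): Transport pot, a round open aluminium pot fixed to the bench: outside diameter 190 mm, inside diameter 180 mm, rim 85 mm above the bench. This point is the centre of its inner floor, 5 mm above the bench (depth 80 mm). z is up; +y points from the pot's axis to the pivot post of the lid arm.
- lid_pivot (a point): Point on the vertical pivot axis of the lid arm, 122 mm above the bench, 125 mm from the pot's axis on the pot's +y side. The arm is a flat dark steel bar 22 mm wide, from 116 to 128 mm above the bench, carrying the lid 125 mm from the pivot. The post is 26 mm thick and the arm's boss there is 32 mm across, up to 132 mm high.
- lid_swing (a joint): Angle of the lid arm in rad: 0 with the lid over the pot (a stop), grows counter-clockwise seen from above to 2.0 (stop), where the lid is wholly beside the pot. Stays where it is left (about 0.1 N m of friction). The lid's plug is caught inside the rim until the lid is nearly fully unscrewed, and the lid cannot swing back over the rim unless it is nearly fully unscrewed.
- lid_cap (a joint): Turn of the screw lid in the arm in rad: 0 is screwed fully down (stop), 2.6 fully unscrewed (stop); grows counter-clockwise seen from above. The lid and its grip bar rise 14 mm in all, evenly with the turn. Stays where it is left (about 0.12 N m of friction). The lid is a white ribbed plastic disc 190 mm across and 13 mm thick, captive in the arm.
- lid_grip (a point): Centre of the black grip bar on top of the lid, on the lid's turning axis above the arm: 60 mm long (its x axis), 14 mm thick (its y axis), 40 mm high; z up. Its centre is 157 mm above the bench when the lid is screwed down and 171 mm when fully unscrewed. To swing the lid held by this bar, turn the hand with the arm, or the lid turns in the arm.
- jar1_center (a point): Sample jar: round glass jar with a yellow sample in it and a white cap, 52 mm in diameter, 62 mm high, about 180 g, standing on the bench (absent in some starts). This point is its centre, half-way up; z is its upright axis.
- jar2_center (a point): Sample jar: round glass jar with a yellow sample in it and a white cap, 52 mm in diameter, 62 mm high, about 180 g, standing on the bench (absent in some starts). This point is its centre, half-way up; z is its upright axis.
- jar3_center (a point): Sample jar: round glass jar with a yellow sample in it and a white cap, 52 mm in diameter, 62 mm high, about 180 g, standing on the bench (absent in some starts). This point is its centre, half-way up; z is its upright axis.
- board_grip (a point): Upright dark wooden grip block on the loose carrier board: 50 mm long (x), 18 mm thick (y), from 15 to 70 mm above the bench; this point is on its axis, 50 mm above the bench. The board is wooden, 230 mm (x) by 130 mm (y) by 15 mm, about 0.7 kg with a yellow waxed cheese (120 mm across, 55 mm high) fixed on it; the board's centre is 85 mm in +x from this point and the cheese's centre 130 mm in +x. z is up.
- cheese_mark (a point): Round dark mark, 12 mm across, on the flat top of that cheese, 71 mm above the bench; 150 mm in +x and 20 mm in +y of the grip block, in the board's axes (this point has the board's axes).
- corer_tip (a point): Lowest point of the coring bit, 86 mm above the bench, pointing straight down from the grey head of the fixed coring stand; the mark passes 15 mm below it. The head begins 25 mm on the robot's side of the tip (-x), 200 mm above the bench; a chuck 44 mm across above the bit begins at 150 mm. The stand's column and base lie beyond the tip (+x), the base from 85 mm on.
- beaker_center (a point): Bystander: steel beaker, open, 62 mm across, 70 mm high, standing among the jars; centre half-way up.
- cheese_a: Bystander: loose yellow cheese, 114 mm across, 55 mm high, at the far side; origin at its underside.
- cheese_b: Bystander: like the other loose cheese, at the front left.
- spray: Bystander: white plastic bottle, 64 mm across, 190 mm high, at the far side; origin at its underside.
- bowl: Bystander: white bowl, 130 mm across, 55 mm high, at the right; origin at its underside.
- wax_brush: Bystander: brush 200 mm long lying at the front right.
Mind the look-alikes: they are no part of the job. What is shaped like the part that bears jar2_center but turquoise is not meant.

How it is judged:
By the outcome, as a careful person would: the job done as asked, in the order asked, and still so for the second after the job is handed in, with the robot touching nothing.
Of jar1, jar2, jar3 only 2 to 3 are there at a start; the rules pass over those that are not, and their reading is None.
At some moment in a run one of board, jar1, jar2, jar3 may be knocked a few centimetres aside while the robot is not near it.
It also fails if it takes over 210 s, if anything falls off the work surface, if the arm or the gripper's body presses on something with over 40 N, if the wrist force passes 120 N, or if a joint passes its speed limit or range.

### The arm

A 6-joint arm with a two-finger parallel gripper is mounted at the origin on the work surface. World frame = base frame: x ahead of the robot, y to its left, z up, the work surface at z = 0. Lengths are in m, angles in rad, forces in N, time in s.
With the tool pointing down it reaches from about 0.25 to 0.775 m from the base axis. Payload 4 kg.
Tool frame: the origin (TCP) lies midway between the tips of the shut fingers; the grasp point (between the pads) lies 19 mm behind it; z points along the fingers, y is the line along which they close (so a half turn about z gives the same grasp; the last joint's range is limited). The gripper opens to 94 mm and grips with 3 to 60 N. Pads are 16 mm wide; open, the fingers measure 119 mm over their backs; the gripper's body (75 mm by 177 mm) begins 78 mm behind the grasp point.
Start: joints at [-1.37, 0.087, 1.371, -0, 1.684, -0.103], TCP at [0.165, -0.525, 0.206] pointing down, gripper open.
Joint ranges: [-3.1, 3.1], [-0.76, 2.03], [0.27, 2.55], [-1.08, 4.22], [0.17, 2.65], [-2.57, 2.57]. Speed limits (rad/s): [2.79, 2.79, 3.14, 3.14, 3.14, 3.14].

### API

Orientations are given as [roll, pitch, yaw] about the fixed x, y, z axes, in that order (R = Rz(yaw) Ry(pitch) Rx(roll)).
In Python, from bench import get_obs, snapshot, close_job gives the robot as it stands. The module is installed in compiled form; this text tells all that it offers.
- The arm moves only by the tool drive_tool, never from a script. Its argument "commands" is a list of rows, each a list of 6 numbers: the shift along the tool's x, y, z in units of 0.04 m (1.0 is 0.04 m), then the turn, a rotation vector about the tool's x, y, z in units of 0.1 rad (1.0 is 0.1 rad). In form: [[dx, dy, dz, wx, wy, wz], ...]. A call has 1 to 20 rows; each row shifts and turns the commanded pose from where the row before left it, along the tool's axes as they then stand; what a row does not reach is not made up. A row lasts 1/8 s, in which the tool goes at most 62.5 mm and 10.7 degrees, less where a joint would pass 70% of its speed; a pose out of reach is approached as far as the arm can. A call with a number of a shift or a turn outside -1 to 1 is refused whole. A call with a gripper value outside its range is refused whole. "gripper" is the closure, from 0 (fully open) to 1 (shut), set as the call begins (left out, the last holds). The fingers move at their own pace and stop on an object; the grip force is fixed at half the most. Time passes only in rows, so rows that do not move let the fingers close. It gives the time, the measured TCP pose, the force, the opening and the grip force at its end, in the units of the state.
- get_obs(): the state, without advancing time (a new reading comes with each control period).
- snapshot(name): name is "scene" or "top" or "wrist"; returns a dict with "image" (480x640x3 uint8, blue, green, red), "range_z" (480x640 float32, m along the optical axis (not along the pixel's ray), 0 where there is no reading), "fx", "fy", "cx", "cy" (pixels), "rvec" (rotation vector, rad) and "tvec" (3), from world to camera coordinates, as OpenCV has them. Camera axes: x right, y down, z forward; pixel columns grow to the right and rows downward; lengths in m; the calibration is good to about 2 mm. A picture is of the moment at which its call begins.
- close_job(): hands the job in; it is judged then, once.
The state is a dict: "time": time; "joint_positions": joint angles; "qvel": joint speeds; "joint_torque": joint torques, N m; "tool_pos": TCP position; "ee_rot": TCP orientation; "wrist_force": force on the tool from outside, world axes, zero at the start; "wrist_torque": the same for the moment, N m; "width": finger opening in m; "finger_force": force on a finger pad.
Only numpy, scipy, OpenCV 4.12 (cv2) and the standard library are available. Lean on these libraries where they do the work, as an engineer would, in place of code of your own. Each camera call takes 0.05 s, during which the arm holds its last target. There are 200 camera calls.

## Working session

There is one attempt and no reset: what is moved stays moved. The work goes in short steps, Python scripts to look and compute and a tool call to move; the robot and the scene stay as the last step left them, time stands still between calls to the robot, and variables do not carry over. Pictures are saved under pics/ and viewed, at most 14 in all, crops included, and the job is handed in when it is done.

Besides the shell and the picture viewer there is one more tool, called after "Call:" in YAML: its name, and indented under it one key for each argument. drive_tool: Moves the arm, as the interface text tells. Its arguments: {"type":"object","properties":{"commands":{"type":"array"},"gripper":{"type":"number"}},"required":["commands"]}

```bash
mkdir -p pics; cat > h.py <<'E'
import numpy as np,cv2
from bench import get_obs,snapshot,close_job
from scipy.spatial.transform import Rotation as Ro
def snap(n,f):
    s=snapshot(n); cv2.imwrite('pics/%s.png'%f,s['image']); np.savez('pics/%s.npz'%f,**s); return s
def load(f): return dict(np.load('pics/%s.npz'%f))
def cloud(s):
    R=cv2.Rodrigues(s['rvec'])[0]; z=s['range_z']; v,u=np.mgrid[:480,:640]
    P=np.stack([(u-s['cx'])/s['fx']*z,(v-s['cy'])/s['fy']*z,z],-1)
    P=(P-s['tvec'].ravel())@R; P[z==0]=np.nan; return P
def onz(s,u,v,h):
    R=cv2.Rodrigues(s['rvec'])[0]; d=R.T@np.array([(u-s['cx'])/s['fx'],(v-s['cy'])/s['fy'],1]); c=-R.T@s['tvec'].ravel()
    return c+d*(h-c[2])/d[2]
def proj(s,p): return cv2.projectPoints(np.array([p],float),s['rvec'],s['tvec'],np.array([[s['fx'],0,s['cx']],[0,s['fy'],s['cy']],[0,0,1.]]),None)[0].ravel()
E
python3 - <<'E'
from h import *
o=get_obs(); print(o)
for n in('top','scene'):
    s=snap(n,n+'0'); R=cv2.Rodrigues(s['rvec'])[0]; print(n,-R.T@s['tvec'].ravel(),R[2],s['fx'])
E
```

```text
{'time': 0.0, 'joint_positions': array([-1.37006974e+00,  8.79373930e-02,  1.37221627e+00, -1.59808740e-05,
        1.68362224e+00, -1.03096445e-01]), 'qvel': array([-8.90070565e-04, -4.80666886e-04,  1.12304604e-03, -6.65162845e-06,
       -1.05763204e-03,  6.23644333e-04]), 'joint_torque': array([ 4.10608945e-04, -3.40175807e+01, -3.02426720e+01,  7.18041253e-02,
        3.31019587e-02, -1.59749648e-04]), 'tool_pos': array([ 0.16442611, -0.52427326,  0.20433309]), 'ee_rot': array([-3.13941936e+00, -2.08887836e-04,  3.03821022e-01]), 'wrist_force': array([ 0.15565309, -0.39915019, -1.20886996]), 'wrist_torque': array([0.01904796, 0.00527329, 0.01107303]), 'finger_force': 0.0, 'width': 0.09385612523641025}
top [0.29230786 0.00514131 1.56255699] [ 0.17657807 -0.00485893 -0.98427465] 493.071908615786
scene [1.13791391 0.05947014 1.05357093] [-0.52953924 -0.03696317 -0.84747975] 446.04493397245506
```

View pics/top0.png

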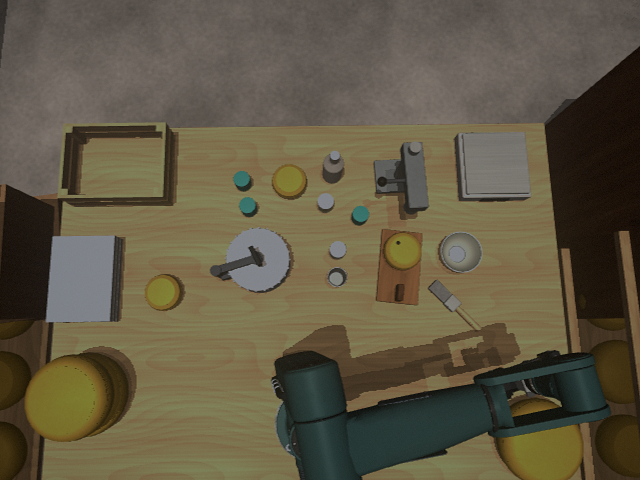

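View pics/scene0.png

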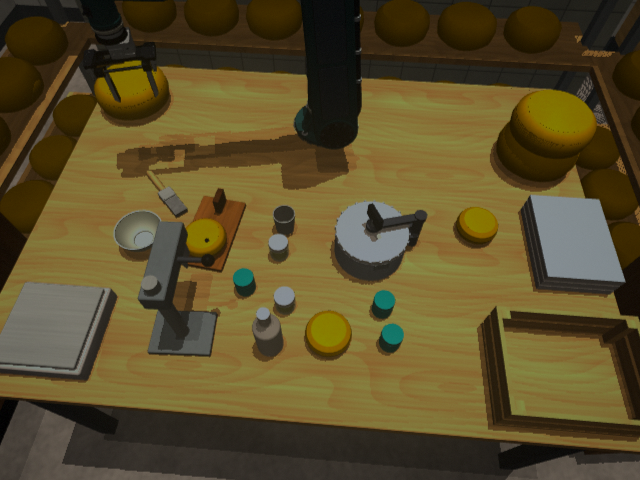

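Top view: jars with white caps at (326,202) and (338,250), the beaker at (337,278), the pot at (258,260) with its pivot at (217,271), the board at (400,266) and the corer's tip region near (382,181). The turquoise ones are decoys. Next, enlarged crops.

```bash
python3 - <<'E'
from h import *
s=load('top0'); im=s['image']
a=cv2.resize(im[220:310,205:305],None,fx=5,fy=5,interpolation=cv2.INTER_CUBIC)
b=cv2.resize(im[130:310,365:435],None,fx=3.3,fy=3.3,interpolation=cv2.INTER_CUBIC)
out=np.zeros((600,800,3),np.uint8); out[:450,:500]=a; out[:b.shape[0],520:520+b.shape[1]]=b
cv2.imwrite('pics/c1.png',out)
P=cloud(s)
g=cv2.cvtColor(im,cv2.COLOR_BGR2HSV)
for n,(u,v,h) in {'jarA':(326,202,.062),'jarB':(338,250,.062),'beak':(337,278,.07)}.items():
    w=P[v-14:v+15,u-14:u+15].reshape(-1,3); m=abs(w[:,2]-h)<.01
    print(n,np.median(w[:,2]),(w[m].max(0)+w[m].min(0))/2,np.ptp(w[m],axis=0),m.sum(),onz(s,u,v,h))
w=P[215:300,205:300].reshape(-1,3)
for lo,hi in((.09,.114),(.114,.135),(.145,.2)):
    q=w[(w[:,2]>lo)&(w[:,2]<hi)]; print(lo,len(q),q.mean(0),q.min(0),q.max(0))
for n,p in {'grip':(399,292),'cheese':(403,252)}.items():
    print(n,P[p[1],p[0]])
w=P[225:305,375:425].reshape(-1,3); q=w[(w[:,2]>.055)&(w[:,2]<.08)]
print(q.mean(0),q.min(0),q.max(0))
E
```

```text
jarA nan [ 0.67112383 -0.05841716  0.06200773] [0.05204266 0.0476981  0.01844691] 219 [ 0.6669959  -0.05985322  0.062     ]
jarB nan [ 0.51830822 -0.09354674  0.06170213] [0.05083989 0.04989117 0.01754019] 230 [ 0.51463492 -0.09349673  0.062     ]
beak nan [ 0.43265154 -0.08819963  0.06793562] [0.05877958 0.06136555 0.01430932] 77 [ 0.42780831 -0.08772891  0.07      ]
0.09 2790 [0.4857999  0.14574956 0.10052423] [0.39027245 0.05302899 0.09033141] [0.58300237 0.26294206 0.11323264]
0.114 405 [0.46673532 0.21318689 0.12808535] [0.43439097 0.13173875 0.11508335] [0.50537734 0.28237946 0.13484161]
0.145 114 [0.48449122 0.14852072 0.17498446] [0.45803058 0.13119154 0.14681613] [0.51376753 0.16682777 0.18347306]
grip [ 0.38301645 -0.27420564  0.06656295]
cheese [ 0.5044967  -0.29183927  0.06883294]
[ 0.49749744 -0.2917993   0.0671237 ] [ 0.35862298 -0.35048466  0.05507117] [ 0.5663338  -0.23712867  0.07896411]
```

View pics/c1.png

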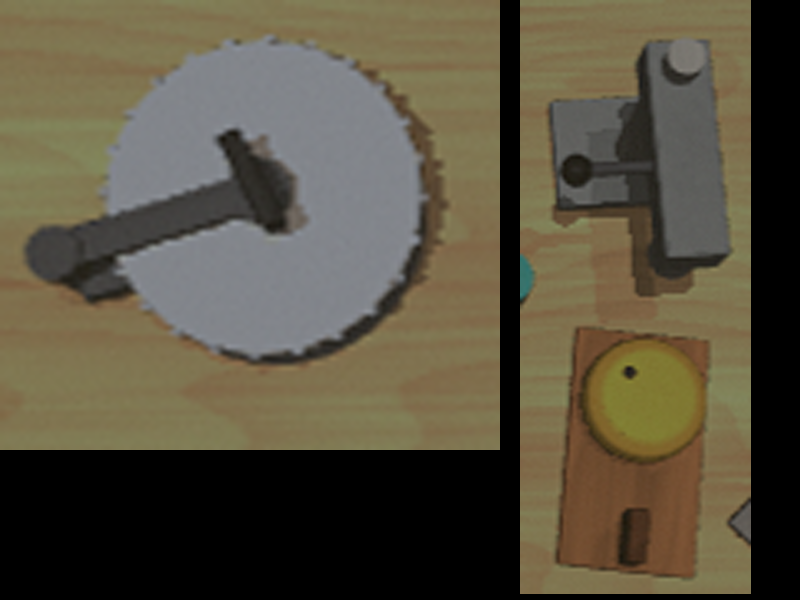

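The crop shows the boss at crop (53,253), the grip bar from (228,135) to (278,228), the mark at (629,372), the grip block around (635,537), and the chuck just peeking out below the head at (672,265).

```bash
python3 - <<'E'
from h import *
s=load('top0'); P=cloud(s)
w=P[215:300,205:300].reshape(-1,3)
q=w[(w[:,2]>.165)&(w[:,2]<.2)]; (c,sz,a)=cv2.minAreaRect(q[:,:2].astype(np.float32)); print('bar',len(q),np.median(q[:,2]),c,sz,a,q.mean(0)); 
e,v=np.linalg.eigh(np.cov(q[:,:2].T)); print('dir',np.degrees(np.arctan2(v[1,1],v[0,1])))
piv=onz(s,215.6,270.6,.132); print('pivot',piv)
q=w[(w[:,2]>.09)&(w[:,2]<.115)&(w[:,1]<.235)]; print('lid z',np.median(q[:,2])); print(cv2.minEnclosingCircle(q[:,:2].astype(np.float32)))
f=lambda x,y:(365+(x-520)/3.3,130+y/3.3)
print('mark',onz(s,*f(629,372),.071))
w=P[270:310,385:415].reshape(-1,3); q=w[(w[:,2]>.055)&(w[:,2]<.085)]; print('grip',len(q),cv2.minAreaRect(q[:,:2].astype(np.float32)),q.mean(0))
# board quad at z .015
for c in((577,327),(709,341),(693,577),(558,562)): print('board',onz(s,*f(*c),.015))
# corer head
w=P[130:220,370:435].reshape(-1,3)
for lo,hi in((.14,.19),(.2,.5)):
  q=w[(w[:,2]>lo)&(w[:,2]<hi)]; print(lo,len(q),q.min(0),q.max(0),np.median(q,0))
w=snap('wrist','w0'); o=get_obs(); R=cv2.Rodrigues(w['rvec'])[0]; T=Ro.from_euler('xyz',o['ee_rot']).as_matrix()
print('cam in tool',T.T@(-R.T@w['tvec'].ravel()-o['tool_pos']),R@T,w['fx'])
E
```

```text
bar 103 0.17710143078969207 (0.48721739649772644, 0.15032976865768433) (0.060366373509168625, 0.013815340586006641) 28.170015335083008 [0.48590169 0.14968784 0.17718215]
dir -152.27882980191964
pivot [0.44897851 0.26876501 0.132     ]
lid z 0.10052416236162873
((0.48730728030204773, 0.15012438595294952), 0.09815527498722076)
mark [ 0.53311237 -0.27757434  0.071     ]
grip 112 ((0.38309451937675476, -0.27909383177757263), (0.0201288852840662, 0.049496158957481384), 83.19426727294922) [ 0.38277517 -0.27831819  0.06859468]
board [ 0.5870481  -0.23988416  0.015     ]
board [ 0.57138533 -0.36705358  0.015     ]
board [ 0.34550836 -0.33928404  0.015     ]
board [ 0.36145135 -0.21251873  0.015     ]
0.14 44 [ 0.60404695 -0.31644964  0.14581332] [ 0.76823713 -0.28295115  0.18144504] [ 0.60845354 -0.29170383  0.15994364]
0.2 1710 [ 0.60025594 -0.33330111  0.2015282 ] [ 0.79087108 -0.19698934  0.28166499] [ 0.68490808 -0.29342517  0.24881765]
cam in tool [ 8.08832608e-02 -1.02172972e-04 -1.79183543e-01] [[-7.81238965e-04  9.99999208e-01  9.86701870e-04]
 [-9.61381282e-01 -4.79509255e-04 -2.75219549e-01]
 [-2.75218857e-01 -1.16360894e-03  9.61380896e-01]] 353.2385485668641
```

Pot at (0.487,0.150) and pivot at (0.449,0.269), 0.1246 m apart, as specified. The lid is down (bar top at 0.177), with the bar yaw about 0.485. The mark fits the grip block with board yaw about -0.125. Going to the lid.

Call:
drive_tool:
  commands:
    - [0.64,-0.68,-0.1,0,0,-0.1]
    - [0.64,-0.68,-0.1,0,0,-0.1]
    - [0.64,-0.68,-0.1,0,0,-0.1]
    - [0.64,-0.68,-0.1,0,0,-0.1]
    - [0.64,-0.68,-0.1,0,0,-0.1]
    - [0.64,-0.68,-0.1,0,0,-0.1]
    - [0.64,-0.68,-0.1,0,0,-0.1]
    - [0.64,-0.68,-0.1,0,0,-0.1]
    - [0.64,-0.68,-0.1,0,0,-0.1]
    - [0.64,-0.68,-0.1,0,0,-0.1]
    - [0.64,-0.68,0,0,0,-0.1]
    - [0.64,-0.68,0,0,0,-0.1]
    - [0.64,-0.68,0,0,0,-0.1]
    - [0.64,-0.68,0,0,0,-0.1]
    - [0.64,-0.68,0,0,0,-0.1]
    - [0.64,-0.68,0,0,0,-0.1]
    - [0.64,-0.68,0,0,0,-0.1]
    - [0.5,-0.5,0,0,0,-0.1]
    - [0,0,0,0,0,0]
    - [0,0,0,0,0,0]
  gripper: 0

```text
time: 2.65
tool_pos: [0.403, 0.0926, 0.2452]
ee_rot: [3.141, 0.001, 0.484]
wrist_force: [-0.0, 0.6, 0.5]
width: 0.0941
finger_force: 0.0
```

```bash
cat >> h.py <<'E'
def togo(p,yaw=None):
    o=get_obs(); T=Ro.from_euler('xyz',o['ee_rot']).as_matrix(); d=T.T@(np.array(p)-o['tool_pos'])/.04
    print('t %.1f'%o['time'],'tool',o['tool_pos'].round(4),o['ee_rot'].round(3),'units',d.round(2),'dyaw wz', None if yaw is None else np.round(-(yaw-o['ee_rot'][2])*10,2),'q6',o['joint_positions'][5].round(2))
E
python3 - <<'E'
from h import *
s=snap('wrist','w1'); P=cloud(s); w=P.reshape(-1,3)
q=w[(w[:,2]>.168)&(w[:,2]<.19)&(abs(w[:,0]-.487)<.06)&(abs(w[:,1]-.15)<.06)]
print(len(q),cv2.minAreaRect(q[:,:2].astype(np.float32)),np.median(q[:,2])); 
togo((.487,.150,.142),.485)
E
```

```text
2029 ((0.4883699417114258, 0.15334586799144745), (0.05931997299194336, 0.014120163396000862), 27.815160751342773) 0.17768576362409277
t 2.7 tool [0.403  0.0923 0.2453] [3.141e+00 1.000e-03 4.830e-01] units [ 2.53 -0.3   2.58] dyaw wz -0.02 q6 1.18
```

Call:
drive_tool:
  commands:
    - [0.86,-0.11,0,0,0,0]
    - [0.86,-0.11,0,0,0,0]
    - [0.86,-0.11,0,0,0,0]
    - [0,0,0.6,0,0,0]
    - [0,0,0.6,0,0,0]
    - [0,0,0.6,0,0,0]
    - [0,0,0.5,0,0,0]
    - [0,0,0.28,0,0,0]
    - [0,0,0,0,0,0]

```text
time: 3.82
tool_pos: [0.4881, 0.152, 0.1417]
ee_rot: [-3.141, 0.001, 0.483]
wrist_force: [0.9, 0.3, 0.9]
width: 0.0943
finger_force: 0.0
```

Call:
drive_tool:
  commands:
    - [0,0,0,0,0,0]
    - [0,0,0,0,0,0]
    - [0,0,0,0,0,0]
    - [0,0,0,0,0,0]
    - [0,0,0,0,0,0]
    - [0,0,0,0,0,0]
    - [0,0,0,0,0,0]
    - [0,0,0,0,0,0]
  gripper: 1

```text
time: 4.82
tool_pos: [0.4885, 0.1528, 0.1422]
ee_rot: [3.142, 0.0, 0.484]
wrist_force: [-0.3, 0.5, -0.4]
width: 0.0172
finger_force: 0.0
```

Call:
drive_tool:
  commands:
    - [0,0,0,0,0,0]
    - [0,0,0,0,0,0]
    - [0,0,0,0,0,0]
    - [0,0,0,0,0,0]
    - [0,0,-0.0135,0,0,-1]
    - [0,0,-0.0135,0,0,-1]
    - [0,0,-0.0135,0,0,-1]
    - [0,0,-0.0135,0,0,-1]
    - [0,0,-0.0135,0,0,-1]

```text
time: 5.95
tool_pos: [0.4885, 0.1536, 0.1449]
ee_rot: [-3.141, -0.001, 0.987]
wrist_force: [-1.1, 4.2, 0.4]
width: 0.0139
finger_force: 30.0
```

Call:
drive_tool:
  commands:
    - [0,0,-0.0135,0,0,-1]
    - [0,0,-0.0135,0,0,-1]
    - [0,0,-0.0135,0,0,-1]
    - [0,0,-0.0135,0,0,-1]
    - [0,0,-0.0135,0,0,-1]
    - [0,0,-0.0135,0,0,-1]
    - [0,0,-0.0135,0,0,-1]
    - [0,0,-0.0135,0,0,-1]
    - [0,0,-0.0135,0,0,-1]
    - [0,0,-0.0135,0,0,-1]
    - [0,0,0,0,0,0]

```text
time: 7.32
tool_pos: [0.4883, 0.1538, 0.1503]
ee_rot: [3.141, -0.002, 1.983]
wrist_force: [-0.6, 5.2, 0.2]
width: 0.0137
finger_force: 30.0
```

Call:
drive_tool:
  commands:
    - [0,0,-0.0135,0,0,-1]
    - [0,0,-0.0135,0,0,-1]
    - [0,0,-0.0135,0,0,-1]
    - [0,0,-0.0135,0,0,-1]
    - [0,0,-0.0135,0,0,-1]
    - [0,0,-0.0135,0,0,-1]
    - [0,0,-0.0135,0,0,-1]
    - [0,0,-0.0135,0,0,-1]
    - [0,0,-0.0135,0,0,-1]
    - [0,0,-0.0135,0,0,-1]
    - [0,0,-0.0135,0,0,-1]
    - [0,0,0,0,0,-0.2]
    - [0,0,0,0,0,0]

```text
time: 8.95
tool_pos: [0.4905, 0.1537, 0.1556]
ee_rot: [3.139, 0.004, 3.1]
wrist_force: [5.9, 5.2, -5.2]
width: 0.0155
finger_force: 33.8
```

Call:
drive_tool:
  commands:
    - [0,0,0,0,0,0]
    - [0,0,0,0,0,0]
    - [0,0,0,0,0,0]
    - [0,0,0,0,0,0]
  gripper: 0.2

```text
time: 9.45
tool_pos: [0.4886, 0.1525, 0.1565]
ee_rot: [-3.141, 0.0, 3.103]
wrist_force: [0.0, -0.2, 0.3]
width: 0.0522
finger_force: 0.0
```

```bash
python3 - <<'E'
from h import *
togo((.488,.152,.156),-.057)
print(get_obs()['width'],get_obs()['wrist_torque'])
E
```

```text
t 9.4 tool [0.4886 0.1525 0.1565] [-3.141  0.     3.103] units [ 0.01 -0.01  0.01] dyaw wz 31.6 q6 -1.34
0.05215177566116499 [ 0.07064275 -0.1080826   0.01421741]
```

Call:
drive_tool:
  commands:
    - [0,0,-0.6,0,0,0]
    - [0,0,-0.6,0,0,1]
    - [0,0,0,0,0,1]
    - [0,0,0,0,0,1]
    - [0,0,0,0,0,1]
    - [0,0,0,0,0,1]
    - [0,0,0,0,0,1]
    - [0,0,0,0,0,1]
    - [0,0,0,0,0,1]
    - [0,0,0,0,0,1]
    - [0,0,0,0,0,1]
    - [0,0,0,0,0,1]
    - [0,0,0,0,0,1]
    - [0,0,0,0,0,1]
    - [0,0,0,0,0,1]
    - [0,0,0,0,0,1]
    - [0,0,0,0,0,1]
  gripper: 0

```text
time: 11.58
tool_pos: [0.4885, 0.1526, 0.2044]
ee_rot: [3.141, 0.0, 1.5]
wrist_force: [-0.8, -0.2, -0.5]
width: 0.0941
finger_force: 0.0
```

Call:
drive_tool:
  commands:
    - [0,0,0,0,0,1]
    - [0,0,0,0,0,1]
    - [0,0,0,0,0,1]
    - [0,0,0,0,0,1]
    - [0,0,0,0,0,1]
    - [0,0,0,0,0,1]
    - [0,0,0,0,0,1]
    - [0,0,0,0,0,1]
    - [0,0,0,0,0,1]
    - [0,0,0,0,0,1]
    - [0,0,0,0,0,1]
    - [0,0,0,0,0,1]
    - [0,0,0,0,0,1]
    - [0,0,0,0,0,1]
    - [0,0,0,0,0,1]
    - [0,0,0,0,0,0.6]
    - [0,0,0,0,0,0]

```text
time: 13.7
tool_pos: [0.4885, 0.1527, 0.2044]
ee_rot: [3.141, -0.0, -0.056]
wrist_force: [-0.0, -0.4, -0.1]
width: 0.094
finger_force: 0.0
```

```bash
python3 - <<'E'
from h import *
s=snap('wrist','w2'); P=cloud(s); w=P.reshape(-1,3)
q=w[(w[:,2]>.17)&(w[:,2]<.2)&(abs(w[:,0]-.487)<.05)&(abs(w[:,1]-.15)<.05)]
print(len(q),cv2.minAreaRect(q[:,:2].astype(np.float32)) if len(q) else 0,np.median(q[:,2])); 
togo((.488,.152,.156),-.057)
E
```

```text
2424 ((0.48987913131713867, 0.1534527987241745), (0.014138482511043549, 0.060167331248521805), 76.40270233154297) 0.19060850652486522
t 13.8 tool [0.4885 0.1527 0.2044] [ 3.141 -0.    -0.055] units [-0.01  0.02  1.21] dyaw wz 0.02 q6 1.82
```

The bar now stands at yaw -0.237 and the top is at 0.1906, so the cap seems to be at its unscrewed stop (the start angle was slightly above 0). Matching the hand to it.

Call:
drive_tool:
  commands:
    - [0,0,0.2,0,0,0.9]
    - [0,0,0.2,0,0,0.9]
    - [0,0,0.4,0,0,0]
    - [0,0,0.35,0,0,0]
    - [0,0,0,0,0,0]

```text
time: 14.38
tool_pos: [0.4874, 0.1525, 0.1562]
ee_rot: [3.14, 0.004, -0.235]
wrist_force: [0.0, -0.1, -0.1]
width: 0.0939
finger_force: 0.0
```

Call:
drive_tool:
  commands:
    - [0,0,0,0,0,0]
    - [0,0,0,0,0,0]
    - [0,0,0,0,0,0]
    - [0,0,0,0,0,0]
    - [0,0,0,0,0,0]
    - [0,0,0,0,0,0]
    - [0,0,0,0,0,0]
    - [0,0,0,0,0,0]
    - [0,0,0,0,0,0]
    - [0,0,0,0,0,0]
    - [0,0,0,0,0,0]
  gripper: 1

```text
time: 15.75
tool_pos: [0.4885, 0.1531, 0.1583]
ee_rot: [-3.141, 0.0, -0.236]
wrist_force: [-0.2, 2.3, -0.1]
width: 0.0139
finger_force: 30.0
```

Call:
drive_tool:
  commands:
    - [0,0,0,0,0,-0.4]
    - [0.258,-0.176,0,0,0,-1]
    - [0.258,-0.176,0,0,0,-1]
    - [0.258,-0.176,0,0,0,-1]
    - [0.258,-0.176,0,0,0,-1]
    - [0,0,0,0,0,0]

```text
time: 16.5
tool_pos: [0.5331, 0.1787, 0.1584]
ee_rot: [3.14, -0.004, 0.203]
wrist_force: [5.2, 0.5, -1.2]
width: 0.0136
finger_force: 30.1
```

```bash
python3 - <<'E'
from h import *
piv=np.array([.449,.2688]); pot=np.array([.488,.152]);
c,s=np.cos(.4),np.sin(.4); p=piv+np.array([[c,-s],[s,c]])@(pot-piv); print(p); togo((*p,.156),.163)
s=load('top0')
E
```

```text
[0.53040544 0.17640739]
t 16.5 tool [0.5331 0.1787 0.1584] [ 3.14  -0.004  0.203] units [-0.08  0.04  0.06] dyaw wz 0.4 q6 1.59
```

Call:
drive_tool:
  commands:
    - [0.265,-0.166,0,0,0,-1]
    - [0.265,-0.166,0,0,0,-1]
    - [0.265,-0.166,0,0,0,-1]
    - [0.265,-0.166,0,0,0,-1]
    - [0.265,-0.166,0,0,0,-1]
    - [0.265,-0.166,0,0,0,-1]
    - [0.265,-0.166,0,0,0,-1]
    - [0.265,-0.166,0,0,0,-1]
    - [0,0,0,0,0,0]

```text
time: 17.62
tool_pos: [0.5756, 0.2673, 0.1584]
ee_rot: [3.139, -0.003, 1.004]
wrist_force: [4.9, 1.5, -2.2]
width: 0.0138
finger_force: 30.0
```

```bash
python3 - <<'E'
from h import *
piv=np.array([.449,.2688]); o=get_obs(); d=o['tool_pos'][:2]-piv; print(np.linalg.norm(d),np.arctan2(d[1],d[0])+1.25,o['ee_rot'],o['wrist_force'])
E
```

```text
0.12661280272984052 1.2382094716898973 [ 3.13850073 -0.00349274  1.00388091] [ 4.85567304  1.48899561 -2.24049367]
```

Call:
drive_tool:
  commands:
    - [0.265,-0.166,0,0,0,-1]
    - [0.265,-0.166,0,0,0,-1]
    - [0.265,-0.166,0,0,0,-1]
    - [0.265,-0.166,0,0,0,-1]
    - [0.265,-0.166,0,0,0,-1]
    - [0.265,-0.166,0,0,0,-1]
    - [0.265,-0.166,0,0,0,-1]
    - [0,0,0,0,0,0]

```text
time: 18.62
tool_pos: [0.5491, 0.3498, 0.1584]
ee_rot: [3.14, -0.002, 1.704]
wrist_force: [2.9, 3.8, -1.1]
width: 0.0139
finger_force: 30.0
```

Call:
drive_tool:
  commands:
    - [0,0,0,0,0,0]
    - [0,0,0,0,0,0]
    - [0,0,0,0,0,0]
    - [0,0,0,0,0,0]
    - [0,0,-0.6,0,0,0]
    - [0,0,-0.7,0,0,0]
    - [0,0,-0.7,0,0,0]
    - [0,0,0,0,0,0]
  gripper: 0

```text
time: 19.62
tool_pos: [0.5502, 0.3489, 0.2416]
ee_rot: [3.136, -0.002, 1.704]
wrist_force: [0.4, 0.3, -0.7]
width: 0.0903
finger_force: 0.0
```

```bash
python3 - <<'E'
from h import *
s=snap('top','top1'); P=cloud(s)
# lid bar from wrist
wr=snap('wrist','w3'); w=cloud(wr).reshape(-1,3)
q=w[(w[:,2]>.17)&(w[:,2]<.2)&(abs(w[:,0]-.541)<.06)&(abs(w[:,1]-.353)<.06)]
print(len(q),cv2.minAreaRect(q[:,:2].astype(np.float32)) if len(q) else 0,np.median(q[:,2]))
for n,(u,v,h) in {'jarA':(326,202,.062),'jarB':(338,250,.062)}.items():
    w=P[v-14:v+15,u-14:u+15].reshape(-1,3); m=abs(w[:,2]-h)<.01
    print(n,(w[m].max(0)+w[m].min(0))/2,m.sum())
togo((.541,.353,.158))
E
```

```text
1724 ((0.5501011610031128, 0.35145628452301025), (0.013467279262840748, 0.059295881539583206), 7.55079460144043) 0.1905627524606312
jarA [ 0.67025956 -0.05840351  0.06143077] 218
jarB [ 0.51817508 -0.0935958   0.06165282] 228
t 19.7 tool [0.549  0.3483 0.2375] [-3.141  0.     1.704] units [ 0.14 -0.18  1.99] dyaw wz None q6 0.35
```

View pics/top1.png

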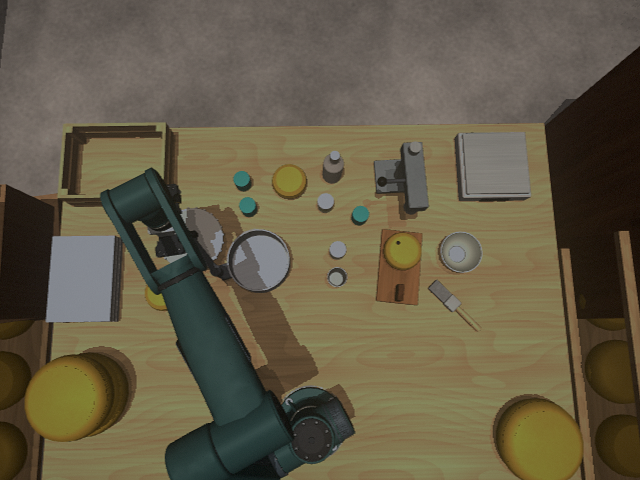

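The lid stands at about 1.93 rad, the pot at (258,261) is open and empty, and the jars have not moved. Moving to the jars.

Call:
drive_tool:
  commands:
    - [-0.905,-0.19,0,0,0,0]
    - [-0.905,-0.19,0,0,0,0]
    - [-0.905,-0.19,0,0,0,0]
    - [-0.905,-0.19,0,0,0,0]
    - [-0.905,-0.19,0,0,0,0]
    - [-0.905,-0.19,0,0,0,0]
    - [-0.905,-0.19,0,0,0,0]
    - [-0.905,-0.19,0,0,0,0]
    - [-0.905,-0.19,0,0,0,0]
    - [-0.905,-0.19,0,0,0,0]
    - [-0.905,-0.19,0,0,0,0]
    - [-0.905,-0.19,0,0,0,0]
    - [0,0,0,0,0,-1]
    - [0,0,0,0,0,-1]
    - [0,0,0,0,0,-1]
    - [0,0,0,0,0,-1]

```text
time: 21.72
tool_pos: [0.5153, -0.094, 0.2358]
ee_rot: [-3.139, -0.003, 2.107]
wrist_force: [0.4, -0.1, -0.0]
width: 0.0944
finger_force: 0.0
```

Call:
drive_tool:
  commands:
    - [0,0,0,0,0,-1]
    - [0,0,0,0,0,-1]
    - [0,0,0,0,0,-1]
    - [0,0,0,0,0,-1]
    - [0,0,0,0,0,-1]
    - [0,0,0,0,0,-1]
    - [0,0,0,0,0,-1]
    - [0,0,0,0,0,-1]
    - [0,0,0,0,0,-1]
    - [0,0,0,0,0,-1]
    - [0,0,0,0,0,-0.4]
    - [0,0,0,0,0,0]

```text
time: 23.22
tool_pos: [0.5155, -0.094, 0.2362]
ee_rot: [3.141, -0.003, -3.14]
wrist_force: [-0.2, 0.0, -0.5]
width: 0.0942
finger_force: 0.0
```

```bash
python3 - <<'E'
from h import *
s=snap('wrist','w4'); w=cloud(s).reshape(-1,3)
for c in((.517,-.0935),(.669,-.059)):
    q=w[(abs(w[:,2]-.062)<.006)&(np.hypot(w[:,0]-c[0],w[:,1]-c[1])<.04)]
    print(len(q), cv2.minEnclosingCircle(q[:,:2].astype(np.float32)) if len(q) else '')
    togo((*c,.028))
q=w[(w[:,2]>.08)&(w[:,2]<.2)&(w[:,1]>-.15)&(w[:,1]<.0)&(w[:,0]>.68)]; print('spray',len(q),q.min(0) if len(q) else '',q.max(0) if len(q) else '')
P=cloud(load('top0'))[145:190,315:350].reshape(-1,3); q=P[(P[:,2]>.08)&(P[:,2]<.2)]; print(q.min(0),q.max(0))
E
```

```text
1941 ((0.519301176071167, -0.08965867012739182), 0.026173386722803116)
t 23.3 tool [ 0.5156 -0.094   0.2366] [ 3.141e+00 -3.000e-03 -3.140e+00] units [-0.05  0.01  5.21] dyaw wz None q6 -1.86
1487 ((0.6724587082862854, -0.0554175041615963), 0.026689374819397926)
t 23.3 tool [ 0.5156 -0.094   0.2366] [ 3.141e+00 -3.000e-03 -3.140e+00] units [-3.85  0.87  5.2 ] dyaw wz None q6 -1.86
spray 1854 [ 0.74346831 -0.11126079  0.08001147] [ 0.77737675 -0.04746277  0.12655892]
[ 0.74333095 -0.11302227  0.08051921] [ 0.79938862 -0.05138428  0.19642327]
```

View pics/w4.png

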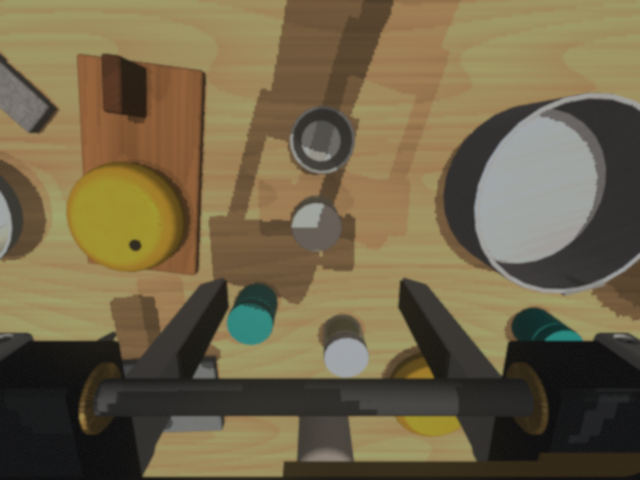

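The wrist view shows jar B at (316,226), the beaker at (323,140), the turquoise decoy at (252,315) and jar A at (346,355). The hand hides the corer's tip. Picking jar B.

Call:
drive_tool:
  commands:
    - [-0.06,0.06,0.7,0,0,0]
    - [0,0,0.9,0,0,0]
    - [0,0,0.9,0,0,0]
    - [0,0,0.9,0,0,0]
    - [0,0,0.9,0,0,0]
    - [0,0,0.6,0,0,0]
    - [0,0,0.3,0,0,0]
    - [0,0,0,0,0,0]

```text
time: 24.28
tool_pos: [0.518, -0.0916, 0.0294]
ee_rot: [3.141, -0.002, -3.14]
wrist_force: [-0.2, -0.4, -0.1]
width: 0.0939
finger_force: 0.0
```

Call:
drive_tool:
  commands:
    - [0,0,0,0,0,0]
    - [0,0,0,0,0,0]
    - [0,0,0,0,0,0]
    - [0,0,0,0,0,0]
    - [0,0,0,0,0,0]
    - [0,0,0,0,0,0]
    - [0,0,0,0,0,0]
    - [0,0,0,0,0,0]
  gripper: 1

```text
time: 25.28
tool_pos: [0.5189, -0.0915, 0.0306]
ee_rot: [3.141, 0.0, -3.139]
wrist_force: [-0.7, 2.1, 3.0]
width: 0.0517
finger_force: 30.0
```

Call:
drive_tool:
  commands:
    - [0,0,-0.7,0,0,0]
    - [0,0,-1,0,0,0]
    - [0,0,-1,0,0,0]
    - [0.24,0.85,0,0,0,0]
    - [0.24,0.85,0,0,0,0]
    - [0.24,0.85,0,0,0,0]
    - [0.25,0.85,0,0,0,0]
    - [0.25,0.85,0,0,0,0]
    - [0.24,0.85,0,0,0,0]
    - [0.24,0.84,0,0,0,0]
    - [0,0,0,0,0,0]

```text
time: 26.65
tool_pos: [0.4491, 0.1468, 0.1372]
ee_rot: [-3.141, -0.002, -3.136]
wrist_force: [-0.4, -0.3, -1.8]
width: 0.0516
finger_force: 30.0
```

```bash
python3 - <<'E'
from h import *
togo((.45,.146,.0365),np.pi); print(get_obs()['width'])
E
```

```text
t 26.6 tool [0.4491 0.1468 0.1372] [-3.141e+00 -2.000e-03 -3.136e+00] units [-0.03 -0.02  2.52] dyaw wz -62.78 q6 -1.38
0.051565383099766625
```

Call:
drive_tool:
  commands:
    - [0,0,0.8,0,0,0]
    - [0,0,0.8,0,0,0]
    - [0,0,0.5,0,0,0]
    - [0,0,0.3,0,0,0]
    - [0,0,0.12,0,0,0]
    - [0,0,0,0,0,0]
    - [0,0,0,0,0,0]

```text
time: 27.52
tool_pos: [0.451, 0.1457, 0.0385]
ee_rot: [3.141, 0.002, -3.139]
wrist_force: [0.2, -0.5, -2.4]
width: 0.0514
finger_force: 30.0
```

Call:
drive_tool:
  commands:
    - [0,0,0,0,0,0]
    - [0,0,0,0,0,0]
    - [0,0,0,0,0,0]
    - [0,0,-0.5,0,0,0]
    - [0,0,-1,0,0,0]
    - [0,0,-1,0,0,0]
    - [0,0,-0.8,0,0,0]
    - [0,0,0,0,0,0]
  gripper: 0.25

```text
time: 28.52
tool_pos: [0.4521, 0.1461, 0.1728]
ee_rot: [3.14, 0.007, -3.139]
wrist_force: [0.7, 0.9, 0.3]
width: 0.0704
finger_force: 0.0
```

```bash
python3 - <<'E'
from h import *
s=snap('top','top2'); P=cloud(s); R=snap('wrist','w5'); W=cloud(R).reshape(-1,3)
w=P.reshape(-1,3); m=(abs(w[:,2]-.062)<.008)&(np.hypot(w[:,0]-.67,w[:,1]+.057)<.06); q=w[m]; print('A',(q.max(0)+q.min(0))/2,m.sum())
q=W[(abs(W[:,2]-.067)<.006)&(np.hypot(W[:,0]-.449,W[:,1]-.147)<.06)&(np.hypot(W[:,0]-.488,W[:,1]-.151)<.08)]; print('B in pot',cv2.minEnclosingCircle(q[:,:2].astype(np.float32)),np.median(q[:,2]),len(q))
togo((.67,-.057,.16))
E
```

```text
A [ 0.67105415 -0.05847285  0.06198024] 208
B in pot ((0.4513972997665405, 0.14642870426177979), 0.026167117059230804) 0.06691517303889705 2936
t 28.6 tool [0.4499 0.1456 0.1689] [-3.141 -0.    -3.139] units [-5.49 -5.08  0.22] dyaw wz None q6 -1.38
```

Call:
drive_tool:
  commands:
    - [-0.786,-0.726,0,0,0,0]
    - [-0.786,-0.726,0,0,0,0]
    - [-0.786,-0.726,0,0,0,0]
    - [-0.786,-0.726,0,0,0,0]
    - [-0.786,-0.726,0,0,0,0]
    - [-0.786,-0.726,0,0,0,0]
    - [-0.786,-0.726,0,0,0,0]
    - [0,0,0,0,0,0]
  gripper: 0

```text
time: 29.62
tool_pos: [0.6706, -0.0593, 0.1648]
ee_rot: [3.141, -0.006, 3.141]
wrist_force: [0.1, 0.1, 0.2]
width: 0.0941
finger_force: 0.0
```

```bash
python3 - <<'E'
from h import *
togo((.67,-.0575,.029),-np.pi)
w=cloud(snap('wrist','w6')).reshape(-1,3)
q=w[(abs(w[:,2]-.062)<.006)&(np.hypot(w[:,0]-.67,w[:,1]+.057)<.04)]
print(len(q), cv2.minEnclosingCircle(q[:,:2].astype(np.float32)) if len(q) else '')
E
```

```text
t 29.6 tool [ 0.6706 -0.0593  0.1648] [ 3.141 -0.006  3.141] units [-0.01  0.04  3.4 ] dyaw wz 62.82 q6 -1.74
2943 ((0.6728134751319885, -0.055141229182481766), 0.026379600167274475)
```

Call:
drive_tool:
  commands:
    - [-0.03,0.06,0.7,0,0,0]
    - [0,0,0.8,0,0,0]
    - [0,0,0.8,0,0,0]
    - [0,0,0.7,0,0,0]
    - [0,0,0.4,0,0,0]
    - [0,0,0,0,0,0]

```text
time: 30.42
tool_pos: [0.6702, -0.0538, 0.0318]
ee_rot: [3.141, -0.004, -3.139]
wrist_force: [-0.6, -0.4, 0.1]
width: 0.0943
finger_force: 0.0
```

Call:
drive_tool:
  commands:
    - [0,0,0,0,0,0]
    - [0,0,0,0,0,0]
    - [0,0,0,0,0,0]
    - [0,0,0,0,0,0]
    - [0,0,0,0,0,0]
    - [0,0,0,0,0,0]
    - [0,0,0,0,0,0]
    - [0,0,0,0,0,0]
  gripper: 1

```text
time: 31.42
tool_pos: [0.6721, -0.055, 0.0338]
ee_rot: [-3.141, 0.0, -3.139]
wrist_force: [-0.3, -0.8, 1.9]
width: 0.0516
finger_force: 30.0
```

Call:
drive_tool:
  commands:
    - [0,0,-0.7,0,0,0]
    - [0,0,-1,0,0,0]
    - [0,0,-1,0,0,0]
    - [0.5,0.72,0,0,0,0]
    - [0.5,0.72,0,0,0,0]
    - [0.5,0.72,0,0,0,0]
    - [0.5,0.72,0,0,0,0]
    - [0.5,0.72,0,0,0,0]
    - [0.5,0.72,0,0,0,0]
    - [0.5,0.72,0,0,0,0]
    - [0,0,0,0,0,0]

```text
time: 32.8
tool_pos: [0.5297, 0.1485, 0.1408]
ee_rot: [3.141, -0.002, -3.136]
wrist_force: [-0.3, -0.7, -2.2]
width: 0.0518
finger_force: 30.0
```

```bash
python3 - <<'E'
from h import *
togo((.526,.146,.035),-np.pi);print(get_obs()['width'])
E
```

```text
t 32.8 tool [0.5297 0.1485 0.1408] [ 3.141e+00 -2.000e-03 -3.136e+00] units [ 0.09 -0.06  2.64] dyaw wz 0.06 q6 -1.41
0.05184266362680759
```

Call:
drive_tool:
  commands:
    - [0.05,-0.06,0.8,0,0,0]
    - [0,0,0.8,0,0,0]
    - [0,0,0.5,0,0,0]
    - [0,0,0.3,0,0,0]
    - [0,0,0.1,0,0,0]
    - [0,0,0,0,0,0]
    - [0,0,0,0,0,0]

```text
time: 33.67
tool_pos: [0.5303, 0.1442, 0.0426]
ee_rot: [3.141, 0.002, -3.139]
wrist_force: [0.6, -1.2, -1.6]
width: 0.0517
finger_force: 30.0
```

Call:
drive_tool:
  commands:
    - [0,0,0,0,0,0]
    - [0,0,0,0,0,0]
    - [0,0,0,0,0,0]
    - [0,0,-0.5,0,0,0]
    - [0,0,-1,0,0,0]
    - [0,0,-1,0,0,0]
    - [0,0,-1,0,0,0]
    - [0,0,-1,0,0,0]
    - [0,0,0,0,0,0]
  gripper: 0.25

```text
time: 34.8
tool_pos: [0.5314, 0.1445, 0.2261]
ee_rot: [3.14, 0.009, -3.139]
wrist_force: [0.1, 0.4, -0.3]
width: 0.0707
finger_force: 0.0
```

```bash
python3 - <<'E'
from h import *
R=snap('wrist','w7'); W=cloud(R).reshape(-1,3)
for c in((.451,.146),(.528,.146)):
  q=W[(abs(W[:,2]-.067)<.006)&(np.hypot(W[:,0]-c[0],W[:,1]-c[1])<.036)]; print('in pot',len(q),cv2.minEnclosingCircle(q[:,:2].astype(np.float32)) if len(q) else '')
s=snap('top','top3')
cv2.imwrite('pics/w7b.png',np.hstack([cv2.resize(R['image'],(400,300)),cv2.resize(s['image'],(400,300))]))
togo((.549,.351,.235),1.703)
E
```

```text
in pot 1613 ((0.4272332787513733, 0.15459859371185303), 0.0255122147500515)
in pot 2133 ((0.5306404829025269, 0.1449727565050125), 0.026116153225302696)
t 34.9 tool [0.5294 0.1441 0.2212] [-3.141  0.    -3.139] units [-0.5   5.17 -0.35] dyaw wz -48.42 q6 -1.41
```

View pics/w7b.png

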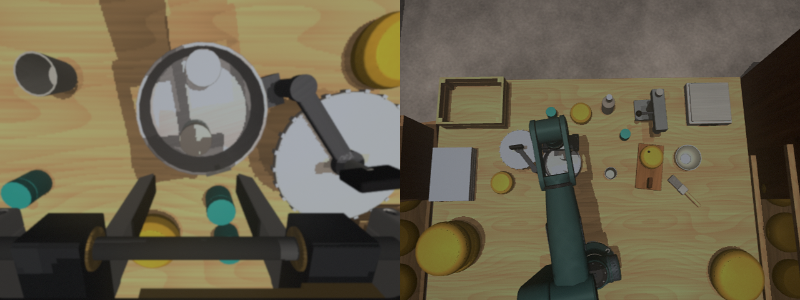

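Wrist view: both jars stand upright in the pot, but jar B has been knocked aside to (0.427,0.155), still inside. The lid is unmoved. Fetching the lid.

Call:
drive_tool:
  commands:
    - [-0.08,0.6,-0.35,0,0,0]
    - [-0.08,0.9,0,0,0,0]
    - [-0.08,0.9,0,0,0,0]
    - [-0.08,0.9,0,0,0,0]
    - [-0.08,0.9,0,0,0,0]
    - [-0.1,0.97,0,0,0,0]
    - [0,0,0,0,0,1]
    - [0,0,0,0,0,1]
    - [0,0,0,0,0,1]
    - [0,0,0,0,0,1]
    - [0,0,0,0,0,1]
    - [0,0,0,0,0,1]
    - [0,0,0,0,0,1]
    - [0,0,0,0,0,1]
  gripper: 0

```text
time: 36.65
tool_pos: [0.5481, 0.3505, 0.2322]
ee_rot: [-3.137, -0.001, 2.341]
wrist_force: [-0.2, 0.5, 0.4]
width: 0.0941
finger_force: 0.0
```

Call:
drive_tool:
  commands:
    - [0,0,0,0,0,1]
    - [0,0,0,0,0,1]
    - [0,0,0,0,0,1]
    - [0,0,0,0,0,1]
    - [0,0,0,0,0,1]
    - [0,0,0,0,0,1]
    - [0,0,0,0,0,0.36]
    - [0,0,0,0,0,0]
    - [0,0,0,0,0,0]

```text
time: 37.78
tool_pos: [0.5489, 0.3509, 0.2349]
ee_rot: [-3.141, 0.0, 1.709]
wrist_force: [-0.2, 0.1, 0.4]
width: 0.0938
finger_force: 0.0
```

```bash
python3 - <<'E'
from h import *
w=cloud(snap('wrist','w8')).reshape(-1,3)
q=w[(w[:,2]>.17)&(w[:,2]<.2)&(abs(w[:,0]-.545)<.06)&(abs(w[:,1]-.353)<.06)]
print(len(q),cv2.minAreaRect(q[:,:2].astype(np.float32)),np.median(q[:,2]))
togo((.550,.351,.157),1.703)
E
```

```text
1821 ((0.5501103401184082, 0.3511737287044525), (0.013908383436501026, 0.06002151221036911), 7.484955787658691) 0.19050816966922016
t 37.8 tool [0.5489 0.351  0.2351] [-3.141  0.     1.708] units [-0.    0.03  1.95] dyaw wz 0.05 q6 0.34
```

Call:
drive_tool:
  commands:
    - [0.03,0.02,0.6,0,0,0]
    - [0,0,0.6,0,0,0]
    - [0,0,0.5,0,0,0]
    - [0,0,0.25,0,0,0]
    - [0,0,0,0,0,0]

```text
time: 38.45
tool_pos: [0.5493, 0.3521, 0.1568]
ee_rot: [-3.14, 0.001, 1.708]
wrist_force: [-0.1, -0.5, 0.1]
width: 0.094
finger_force: 0.0
```

Call:
drive_tool:
  commands:
    - [0,0,0,0,0,0]
    - [0,0,0,0,0,0]
    - [0,0,0,0,0,0]
    - [0,0,0,0,0,0]
    - [0,0,0,0,0,0]
    - [0,0,0,0,0,0]
    - [0,0,0,0,0,0]
    - [0,0,0,0,0,0]
    - [0,0,0,0,0,0]
    - [0,0,0,0,0,0]
    - [0,0,0,0,0,0]
  gripper: 1

```text
time: 39.83
tool_pos: [0.5492, 0.3522, 0.1574]
ee_rot: [-3.141, 0.0, 1.708]
wrist_force: [-1.6, 0.1, 1.0]
width: 0.0136
finger_force: 30.0
```

Call:
drive_tool:
  commands:
    - [-0.274,0.15,0,0,0,1]
    - [-0.274,0.15,0,0,0,1]
    - [-0.274,0.15,0,0,0,1]
    - [-0.274,0.15,0,0,0,1]
    - [-0.274,0.15,0,0,0,1]
    - [-0.274,0.15,0,0,0,1]
    - [-0.274,0.15,0,0,0,1]
    - [-0.274,0.15,0,0,0,1]
    - [-0.274,0.15,0,0,0,1]
    - [-0.274,0.15,0,0,0,1]
    - [0,0,0,0,0,0]

```text
time: 41.2
tool_pos: [0.5715, 0.2342, 0.1575]
ee_rot: [-3.141, 0.0, 0.708]
wrist_force: [-2.5, 0.1, 1.3]
width: 0.0139
finger_force: 30.0
```

```bash
python3 - <<'E'
from h import *
piv=np.array([.449,.2688]); o=get_obs(); d=o['tool_pos'][:2]-piv; th=np.arctan2(d[1],d[0])+1.25;print(np.linalg.norm(d),th,o['ee_rot'],o['wrist_force'])
E
```

```text
0.12732858691901985 0.9751416550707008 [-3.14078495e+00  4.69836414e-04  7.08203647e-01] [-2.49110031  0.13374262  1.3074997 ]
```

Call:
drive_tool:
  commands:
    - [-0.268,0.16,0,0,0,1]
    - [-0.268,0.16,0,0,0,1]
    - [-0.268,0.16,0,0,0,1]
    - [-0.268,0.16,0,0,0,1]
    - [-0.268,0.16,0,0,0,1]
    - [-0.268,0.16,0,0,0,1]
    - [-0.268,0.16,0,0,0,1]
    - [-0.268,0.16,0,0,0,1]
    - [-0.268,0.16,0,0,0,1]
    - [-0.2,0.12,0,0,0,0.75]
    - [0,0,0,0,0,0]
    - [0,0,0,0,0,0]

```text
time: 42.7
tool_pos: [0.4907, 0.1523, 0.1573]
ee_rot: [-3.138, 0.002, -0.263]
wrist_force: [-3.0, 4.8, -0.2]
width: 0.0142
finger_force: 30.0
```

```bash
python3 - <<'E'
from h import *
piv=np.array([.449,.2688]); o=get_obs(); d=o['tool_pos'][:2]-piv; th=np.arctan2(d[1],d[0])+1.25;print(np.linalg.norm(d),th,o['ee_rot'],o['wrist_force'],o['wrist_torque'])
togo((.4885,.153,.157),-.237)
E
```

```text
0.12378466863026888 0.023047547646201982 [-3.13810005e+00  1.97923360e-03 -2.63477926e-01] [-2.96034874  4.76266916 -0.18388537] [1.10595132 0.56719023 0.0504562 ]
t 42.7 tool [0.4907 0.1523 0.1573] [-3.138e+00  2.000e-03 -2.630e-01] units [-0.06 -0.    0.01] dyaw wz -0.26 q6 2.02
```

Call:
drive_tool:
  commands:
    - [-0.06,0.04,0,0,0,0]
    - [0,0,0,0,0,0]
    - [0,0,0,0,0,0]

```text
time: 43.08
tool_pos: [0.4893, 0.1518, 0.1574]
ee_rot: [-3.136, -0.001, -0.264]
wrist_force: [0.3, 5.7, -2.2]
width: 0.0141
finger_force: 30.0
```

Call:
drive_tool:
  commands:
    - [0,0,0,0,0,0]
    - [0,0,0,0,0,0]
    - [0,0,0,0,0,0]
    - [0,0,0,0,0,0]
    - [0,0,-0.6,0,0,0]
    - [0,0,-0.6,0,0,-1]
    - [0,0,0,0,0,-1]
    - [0,0,0,0,0,-1]
    - [0,0,0,0,0,-1]
    - [0,0,0,0,0,-1]
    - [0,0,0,0,0,-1]
    - [0,0,0,0,0,-1]
    - [0,0,0,0,0,-1]
    - [0,0,0,0,0,-1]
    - [0,0,0,0,0,-1]
    - [0,0,0,0,0,-1]
    - [0,0,0,0,0,-1]
    - [0,0,0,0,0,-1]
    - [0,0,0,0,0,-1]
    - [0,0,0,0,0,-1]
  gripper: 0

```text
time: 45.58
tool_pos: [0.4886, 0.1489, 0.2055]
ee_rot: [3.141, 0.0, 1.236]
wrist_force: [-0.1, 0.4, -0.4]
width: 0.0941
finger_force: 0.0
```

Call:
drive_tool:
  commands:
    - [0,0,0,0,0,-1]
    - [0,0,0,0,0,-1]
    - [0,0,0,0,0,-1]
    - [0,0,0,0,0,-1]
    - [0,0,0,0,0,-1]
    - [0,0,0,0,0,-1]
    - [0,0,0,0,0,-1]
    - [0,0,0,0,0,-1]
    - [0,0,0,0,0,-1]
    - [0,0,0,0,0,-1]
    - [0,0,0,0,0,-1]
    - [0,0,0,0,0,-1]
    - [0,0,0,0,0,-1]
    - [0,0,0,0,0,-1]
    - [0,0,0,0,0,-1]
    - [0,0,0,0,0,-1]
    - [0,0,0,0,0,-0.5]
    - [0,0,0,0,0,0]
    - [0,0,0,0,0,0]

```text
time: 47.95
tool_pos: [0.4885, 0.149, 0.2055]
ee_rot: [-3.142, 0.0, 2.882]
wrist_force: [0.0, -0.2, -0.3]
width: 0.0941
finger_force: 0.0
```

```bash
python3 - <<'E'
from h import *
w=cloud(snap('wrist','w9')).reshape(-1,3)
q=w[(w[:,2]>.17)&(w[:,2]<.2)&(abs(w[:,0]-.488)<.06)&(abs(w[:,1]-.152)<.06)]
print(len(q),cv2.minAreaRect(q[:,:2].astype(np.float32)),np.median(q[:,2]))
togo((.4885,.152,.156),2.88)
E
```

```text
2342 ((0.4872318208217621, 0.15382996201515198), (0.013976946473121643, 0.05961449071764946), 74.46155548095703) 0.1904422928132446
t 48.0 tool [0.4885 0.149  0.2055] [-3.141  0.     2.882] units [0.02 0.07 1.24] dyaw wz 0.02 q6 -1.13
```

Call:
drive_tool:
  commands:
    - [0.03,0.08,0.5,0,0,0.1]
    - [0,0,0.4,0,0,0]
    - [0,0,0.34,0,0,0]
    - [0,0,0,0,0,0]

```text
time: 48.5
tool_pos: [0.4872, 0.1522, 0.1542]
ee_rot: [-3.14, -0.003, 2.873]
wrist_force: [-0.1, -0.6, 0.4]
width: 0.094
finger_force: 0.0
```

Call:
drive_tool:
  commands:
    - [0,0,0,0,0,0]
    - [0,0,0,0,0,0]
    - [0,0,0,0,0,0]
    - [0,0,0,0,0,0]
    - [0,0,0,0,0,0]
    - [0,0,0,0,0,0]
    - [0,0,0,0,0,0]
    - [0,0,0,0,0,0]
    - [0,0,0,0,0,0]
    - [0,0,0,0,0,0]
    - [0,0,0,0,0,0]
  gripper: 1

```text
time: 49.88
tool_pos: [0.4882, 0.1527, 0.1559]
ee_rot: [3.141, 0.0, 2.873]
wrist_force: [0.4, 0.6, -0.3]
width: 0.0136
finger_force: 30.0
```

Call:
drive_tool:
  commands:
    - [0,0,0.0135,0,0,1]
    - [0,0,0.0135,0,0,1]
    - [0,0,0.0135,0,0,1]
    - [0,0,0.0135,0,0,1]
    - [0,0,0.0135,0,0,1]
    - [0,0,0.0135,0,0,1]
    - [0,0,0.0135,0,0,1]
    - [0,0,0.0135,0,0,1]
    - [0,0,0.0135,0,0,1]
    - [0,0,0.0135,0,0,1]

```text
time: 51.12
tool_pos: [0.4877, 0.1522, 0.1505]
ee_rot: [-3.14, 0.0, 1.87]
wrist_force: [-1.1, -0.3, 0.7]
width: 0.0138
finger_force: 30.0
```

Call:
drive_tool:
  commands:
    - [0,0,0.0135,0,0,1]
    - [0,0,0.0135,0,0,1]
    - [0,0,0.0135,0,0,1]
    - [0,0,0.0135,0,0,1]
    - [0,0,0.0135,0,0,1]
    - [0,0,0.0135,0,0,1]
    - [0,0,0.0135,0,0,1]
    - [0,0,0.0135,0,0,1]
    - [0,0,0.0135,0,0,1]
    - [0,0,0.0135,0,0,1]
    - [0,0,0.0135,0,0,1]
    - [0,0,0.0135,0,0,1]
    - [0,0,0.0135,0,0,1]
    - [0,0,0,0,0,0]

```text
time: 52.88
tool_pos: [0.4878, 0.1528, 0.1434]
ee_rot: [-3.141, 0.0, 0.574]
wrist_force: [-0.2, 1.8, 0.4]
width: 0.0138
finger_force: 30.0
```

Call:
drive_tool:
  commands:
    - [0,0,0.0135,0,0,1]
    - [0,0,0.0135,0,0,1]
    - [0,0,0.0135,0,0,1]
    - [0,0,0,0,0,0.5]
    - [0,0,0,0,0,0.5]
    - [0,0,0,0,0,0]
    - [0,0,0,0,0,0]

```text
time: 53.75
tool_pos: [0.4872, 0.1527, 0.1418]
ee_rot: [-3.141, 0.002, 0.175]
wrist_force: [-4.8, 1.0, 3.6]
width: 0.0148
finger_force: 32.1
```

```bash
python3 - <<'E'
from h import *
o=get_obs(); print(o['tool_pos'],o['ee_rot'],o['wrist_torque'],o['wrist_force'],o['width'])
E
```

```text
[0.48720014 0.15269052 0.14184978] [-3.14121381e+00  2.00340099e-03  1.75353483e-01] [0.24023694 1.00298738 0.78137387] [-4.80248356  0.97761109  3.62544079] 0.01476856403824202
```

Call:
drive_tool:
  commands:
    - [0,0,0,0,0,0]
    - [0,0,0,0,0,0]
    - [0,0,0,0,0,0]
    - [0,0,0,0,0,0]
    - [0,0,-0.6,0,0,0]
    - [0,0,-0.8,0,0,0]
    - [0,0,-0.8,0,0,0]
    - [0,0,0,0,0,0]
  gripper: 0

```text
time: 54.75
tool_pos: [0.4898, 0.1528, 0.2328]
ee_rot: [3.141, -0.007, 0.173]
wrist_force: [0.3, 0.9, -0.7]
width: 0.0911
finger_force: 0.0
```

```bash
python3 - <<'E'
from h import *
w=cloud(snap('wrist','w10')).reshape(-1,3)
q=w[(w[:,2]>.16)&(w[:,2]<.2)&(abs(w[:,0]-.488)<.06)&(abs(w[:,1]-.152)<.06)]
print(len(q),cv2.minAreaRect(q[:,:2].astype(np.float32)),np.median(q[:,2]))
togo((.52,-.10,.25),-.125)
E
```

```text
1645 ((0.48995405435562134, 0.15368622541427612), (0.05965857207775116, 0.014050199650228024), 17.507478713989258) 0.17662261067794666
t 54.8 tool [0.4888 0.1526 0.2305] [ 3.141e+00 -3.000e-03  1.730e-01] units [-0.31  6.35 -0.49] dyaw wz 2.98 q6 1.59
```

The lid is fully down: bar yaw 0.306, and the cap's stop carried 0.78 N m. Now to view the corer's tip.

Call:
drive_tool:
  commands:
    - [-0.03,0.7,-0.1,0,0,0]
    - [-0.03,0.9,-0.1,0,0,0]
    - [-0.04,0.95,-0.1,0,0,0]
    - [-0.05,0.95,-0.1,0,0,0]
    - [-0.05,0.95,-0.1,0,0,0]
    - [-0.05,0.95,0,0,0,0]
    - [-0.05,0.95,0,0,0,0]
    - [0,0,0,0,0,1]
    - [0,0,0,0,0,1]
    - [0,0,0,0,0,1]
    - [0,0,0,0,0,0]

```text
time: 56.18
tool_pos: [0.5192, -0.0997, 0.2475]
ee_rot: [-3.141, 0.004, -0.126]
wrist_force: [0.4, -0.1, -0.5]
width: 0.094
finger_force: 0.0
```

```bash
python3 - <<'E'
from h import *
s=snap('wrist','w11'); print(proj(s,(.62,-.30,.086)),proj(s,(.533,-.277,.071)))
togo((.5,-.1,.2))
E
```

```text
[522.58933398  89.00371679] [487.54939809 187.42773342]
t 56.2 tool [ 0.5194 -0.0996  0.2479] [-3.141e+00  3.000e-03 -1.260e-01] units [-0.48  0.07  1.2 ] dyaw wz None q6 1.4
```

View pics/w11.png

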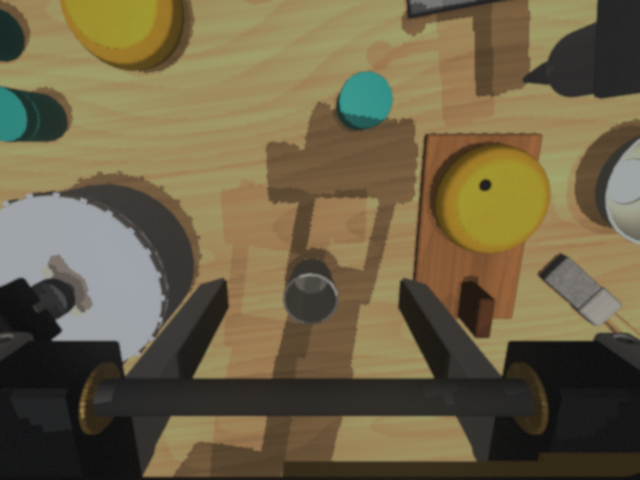

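The tip of the bit is at (524,79) and the mark at (485,185), with the grip block around (478,305).

```bash
python3 - <<'E'
from h import *
s=load('w11'); P=cloud(s)
print('tip',onz(s,524,79,.086),'mark',onz(s,485,185,.071))
for u in(526,528,531): print(P[79,u])
w=P[260:345,440:500].reshape(-1,3); q=w[(w[:,2]>.062)&(w[:,2]<.08)]; print('grip',len(q),cv2.minAreaRect(q[:,:2].astype(np.float32)))
sub=P[130:260,410:560].reshape(-1,3); q=sub[abs(sub[:,2]-.07)<.004]; print('cheese',cv2.minEnclosingCircle(q[:,:2].astype(np.float32)))
togo((.383,-.279,.2),-.125)
E
```

```text
tip [ 0.62812298 -0.30092986  0.086     ] mark [ 0.53576273 -0.27444802  0.071     ]
[ 0.62727993 -0.29838646  0.09357914]
[ 0.62673762 -0.29781807  0.09756917]
[ 0.62585112 -0.296288    0.10458989]
grip 754 ((0.38594576716423035, -0.27633053064346313), (0.01872054859995842, 0.04990491643548012), 83.72314453125)
cheese ((0.5151684880256653, -0.29127219319343567), 0.049424830824136734)
t 56.2 tool [ 0.5194 -0.0996  0.2479] [-3.141e+00  3.000e-03 -1.260e-01] units [-2.82  4.88  1.2 ] dyaw wz -0.01 q6 1.4
```

Call:
drive_tool:
  commands:
    - [-0.46,0.8,0,0,0,0]
    - [-0.46,0.81,0,0,0,0]
    - [-0.46,0.81,0,0,0,0]
    - [-0.47,0.81,0,0,0,0]
    - [-0.47,0.81,0,0,0,0]
    - [-0.47,0.81,0,0,0,0]
    - [0,0,0,0,0,-1]
    - [0,0,0,0,0,-1]
    - [0,0,0,0,0,-1]
    - [0,0,0,0,0,-1]
    - [0,0,0,0,0,-1]
    - [0,0,0,0,0,-1]
    - [0,0,0,0,0,-1]
    - [0,0,0,0,0,-1]
    - [0,0,0,0,0,-1]
    - [0,0,0,0,0,-1]
    - [0,0,0,0,0,-1]

```text
time: 58.35
tool_pos: [0.3845, -0.2778, 0.249]
ee_rot: [-3.14, -0.0, 0.978]
wrist_force: [-0.6, -0.3, -0.5]
width: 0.0942
finger_force: 0.0
```

Call:
drive_tool:
  commands:
    - [0,0,0,0,0,-1]
    - [0,0,0,0,0,-1]
    - [0,0,0,0,0,-1]
    - [0,0,0,0,0,-1]
    - [0,0,0,0,0,-1]
    - [0,0,0,0,0,-1]
    - [0,0,0,0,0,-1]
    - [0,0,0,0,0,-1]
    - [0,0,0,0,0,-1]
    - [0,0,0,0,0,-1]
    - [0,0,0,0,0,-1]
    - [0,0,0,0,0,-1]
    - [0,0,0,0,0,-1]
    - [0,0,0,0,0,-1]
    - [0,0,0,0,0,-1]
    - [0,0,0,0,0,-1]
    - [0,0,0,0,0,-1]
    - [0,0,0,0,0,-1]
    - [0,0,0,0,0,-1]
    - [0,0,0,0,0,-1]

```text
time: 60.85
tool_pos: [0.3845, -0.2778, 0.249]
ee_rot: [3.141, -0.001, 2.978]
wrist_force: [0.8, -0.2, 0.3]
width: 0.0936
finger_force: 0.0
```

```bash
python3 - <<'E'
from h import *
s=snap('wrist','w12'); w=cloud(s).reshape(-1,3); q=w[(w[:,2]>.06)&(w[:,2]<.08)&(np.hypot(w[:,0]-.385,w[:,1]+.278)<.05)]; print('grip',len(q),cv2.minAreaRect(q[:,:2].astype(np.float32)))
P=cloud(snap('top','top4'))[225:320,370:430].reshape(-1,3); q=P[abs(P[:,2]-.069)<.006]; print(q.min(0),q.max(0))
togo((.3845,-.278,.036),3.02)
E
```

```text
grip 809 ((0.38439497351646423, -0.27590131759643555), (0.017947688698768616, 0.05042997747659683), 83.09374237060547)
[ 0.46149563 -0.34829766  0.06304279] [ 0.5645406  -0.24038386  0.074977  ]
t 61.0 tool [ 0.3845 -0.2778  0.2491] [ 3.141e+00 -1.000e-03  2.974e+00] units [-0.01 -0.01  5.33] dyaw wz -0.46 q6 -2.15
```

Call:
drive_tool:
  commands:
    - [0,0.03,0.7,0,0,-0.46]
    - [0,0,0.9,0,0,0]
    - [0,0,0.9,0,0,0]
    - [0,0,0.9,0,0,0]
    - [0,0,0.9,0,0,0]
    - [0,0,0.6,0,0,0]
    - [0,0,0.4,0,0,0]
    - [0,0,0,0,0,0]

```text
time: 61.95
tool_pos: [0.3841, -0.2762, 0.0366]
ee_rot: [3.14, -0.002, 3.018]
wrist_force: [-0.6, 0.0, 0.7]
width: 0.0945
finger_force: 0.0
```

Call:
drive_tool:
  commands:
    - [0,0,0,0,0,0]
    - [0,0,0,0,0,0]
    - [0,0,0,0,0,0]
    - [0,0,0,0,0,0]
    - [0,0,0,0,0,0]
    - [0,0,0,0,0,0]
    - [0,0,0,0,0,0]
    - [0,0,0,0,0,0]
    - [0,0,0,0,0,0]
    - [0,0,0,0,0,0]
    - [0,0,0,0,0,0]
  gripper: 1

```text
time: 63.32
tool_pos: [0.3848, -0.2769, 0.0379]
ee_rot: [-3.142, -0.0, 3.019]
wrist_force: [0.4, -0.5, -0.6]
width: 0.0175
finger_force: 30.0
```

```bash
python3 - <<'E'
from h import *
o=get_obs(); p=o['tool_pos']; togo(p+np.array([.0924,-.0265,0]),3.02)
s=snap('wrist','w13'); print(proj(s,(.534,-.277,.071)),proj(s,(.628,-.301,.086)),o['width'])
E
```

```text
t 63.3 tool [ 0.3848 -0.2769  0.0379] [-3.142 -0.     3.019] units [-2.37 -0.37 -0.  ] dyaw wz -0.01 q6 -2.19
[344.13728661 553.89056453] [322.31487249 695.33684144] 0.017480841914289266
```

View pics/w13.png

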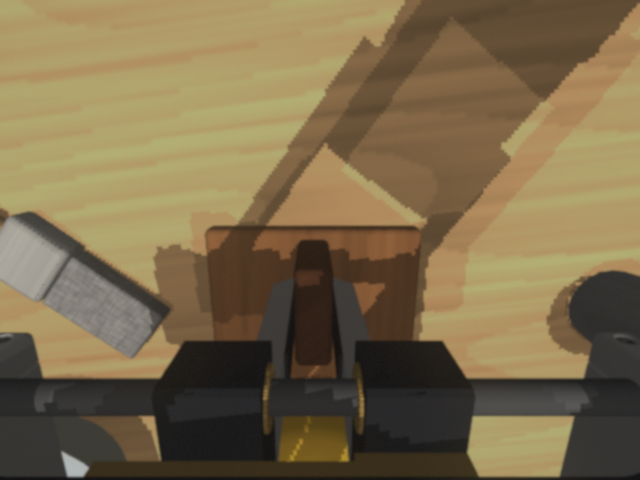

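The block is between the pads. Checking clearance of the brush and bowl before sliding.

```bash
python3 - <<'E'
from h import *
s=load('top0'); g=s['image']
print('brush corner',onz(s,429,288,.01),onz(s,437,280,.02),onz(s,428,284,.01))
P=cloud(s)[228:276,432:486].reshape(-1,3); q=P[P[:,2]>.02]; print('bowl',cv2.minEnclosingCircle(q[:,:2].astype(np.float32)))
th=-.122; R=np.array([[np.cos(th),-np.sin(th)],[np.sin(th),np.cos(th)]])
for d in((0,0),(.0924,-.0265)):
  gr=np.array([.3845,-.277])+d
  print([(gr+R@np.array(c)).round(3) for c in((-.03,-.065),(.2,-.065))])
E
```

```text
brush corner [ 0.39753334 -0.37961318  0.01      ] [ 0.42142064 -0.40364061  0.02      ] [ 0.41011259 -0.37719952  0.01      ]
bowl ((0.5050175189971924, -0.47602564096450806), 0.0655755028128624)
[array([ 0.347, -0.338]), array([ 0.575, -0.366])]
[array([ 0.439, -0.364]), array([ 0.668, -0.392])]
```

Call:
drive_tool:
  commands:
    - [-0.15,-0.02,0,0,0,0]
    - [-0.25,-0.03,0,0,0,0]
    - [-0.3,-0.05,0,0,0,0]
    - [-0.3,-0.05,0,0,0,0]
    - [-0.3,-0.05,0,0,0,0]
    - [-0.3,-0.05,0,0,0,0]
    - [-0.3,-0.05,0,0,0,0]
    - [-0.25,-0.04,0,0,0,0]
    - [-0.15,-0.02,0,0,0,0]
    - [-0.07,-0.01,0,0,0,0]
    - [0,0,0,0,0,0]
    - [0,0,0,0,0,0]
    - [0,0,0,0,0,0]

```text
time: 65.0
tool_pos: [0.4753, -0.3028, 0.0379]
ee_rot: [3.141, -0.005, 3.019]
wrist_force: [-5.4, 1.2, 3.2]
width: 0.0176
finger_force: 30.0
```

```bash
python3 - <<'E'
from h import *
togo((.3848+.0924,-.2769-.0265,.0379),3.019)
o=get_obs();print(o['wrist_force'],o['width'])
E
```

```text
t 65.0 tool [ 0.4753 -0.3028  0.0379] [ 3.141 -0.005  3.019] units [-0.05 -0.01 -0.  ] dyaw wz -0.0 q6 -2.11
[-5.38372938  1.19446626  3.20251329] 0.017606046872790528
```

Call:
drive_tool:
  commands:
    - [-0.08,-0.01,0,0,0,0]
    - [0,0,0,0,0,0]
    - [0,0,0,0,0,0]
    - [0,0,0,0,0,0]

```text
time: 65.5
tool_pos: [0.4783, -0.3036, 0.0378]
ee_rot: [3.141, -0.005, 3.019]
wrist_force: [-5.5, 1.9, 3.6]
width: 0.018
finger_force: 30.0
```

Call:
drive_tool:
  commands:
    - [0,0,0,0,0,0]
    - [0,0,0,0,0,0]
    - [0,0,0,0,0,0]
    - [0,0,0,0,0,0]
    - [0,0,0,0,0,0]
    - [0,0,-0.5,0,0,0]
    - [0,0,-1,0,0,0]
    - [0,0,-1,0,0,0]
    - [0,0,-1,0,0,0]
    - [0,0,-1,0,0,0]
    - [0,0,-1,0,0,0]
    - [0,0,-0.3,0,0,0]
    - [0.1,0.9,0,0,0,0]
    - [0.1,0.95,0,0,0,0]
    - [0.1,0.95,0,0,0,0]
    - [0.12,0.95,0,0,0,0]
    - [0.12,0.95,0,0,0,0]
    - [0.12,0.8,0,0,0,0]
  gripper: 0

```text
time: 67.75
tool_pos: [0.4804, -0.0808, 0.2681]
ee_rot: [3.141, -0.003, 3.019]
wrist_force: [0.2, -0.1, 0.5]
width: 0.094
finger_force: 0.0
```

Call:
drive_tool:
  commands:
    - [-0.84,0.1,0,0,0,0]
    - [-0.84,0.1,0,0,0,0]
    - [-0.84,0.1,0,0,0,0]
    - [-0.84,0.1,0,0,0,0]
    - [-0.84,0.1,0,0,0,0]
    - [-0.84,0.1,0,0,0,0]
    - [0,0,0,0,0,0]
    - [0,0,0,0,0,0]

```text
time: 68.75
tool_pos: [0.6833, -0.0832, 0.2685]
ee_rot: [3.142, -0.003, 3.019]
wrist_force: [-0.4, -0.3, -0.5]
width: 0.0936
finger_force: 0.0
```

```bash
python3 - <<'E'
from h import *
s=snap('wrist','w14'); u,v=proj(s,(.628,-.301,.08)).astype(int); print(u,v,get_obs()['tool_pos'])
x0=max(u-80,0);y0=max(v-60,0);c=s['image'][y0:y0+120,x0:x0+160]; cv2.imwrite('pics/c14.png',cv2.resize(c,None,fx=5,fy=5,interpolation=cv2.INTER_CUBIC)); print(x0,y0)
t=snap('top','top5')
E
```

```text
98 194 [ 0.68316372 -0.08321748  0.26957892]
18 134
```

View pics/c14.png

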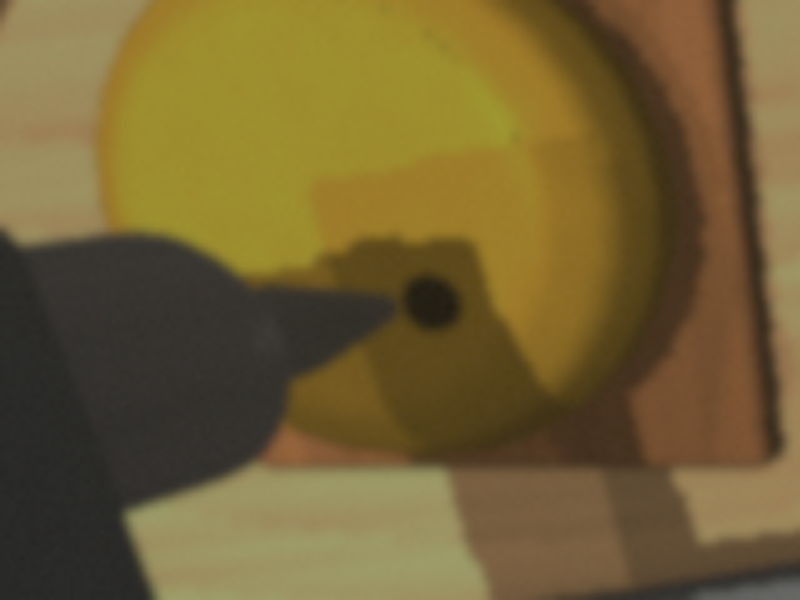

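View pics/top5.png

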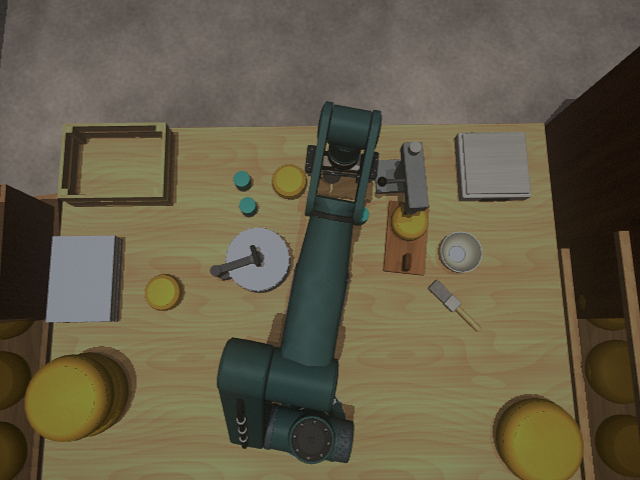

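The crop shows the tip at (400,303), i.e. pixel (98,194.6), and the mark at (432,302), i.e. (104.4,194.4). In the top view the lid is closed and the bystanders are in place.

```bash
python3 - <<'E'
from h import *
s=load('w14'); a=onz(s,98.2,194.6,.086); b=onz(s,104.4,194.4,.071); print(a,b,a-b)
E
```

```text
[ 0.62805916 -0.29776953  0.086     ] [ 0.62963125 -0.30044723  0.071     ] [-0.0015721  0.0026777  0.015    ]
```

The mark is within about 3 mm of the tip, well inside its 6 mm radius. The lid is down and the jars are in the pot. Handing in.

```bash
python3 -c "
from h import *
print(close_job())"
```

```text
the job is handed in; nothing more can be done
None
```

I finished the bench and handed it in: both jars stand upright in the pot, the lid is screwed down to its stop, and the cheese mark sits about 2–3 mm from directly under the bit tip; one jar got shifted a few centimetres inside the pot after I placed it.

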